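# Take the worn sleeve off the spindle sander

## Task

The worn sanding sleeve has to come off the spindle sander. Press the red button in the flush T-handle on top of the drum so that the handle pops up, turn the handle anticlockwise as far as it goes to slacken the drum, and only then slide the sleeve up off the drum and stand it upright in the empty tray; set it down, do not drop it. Leave the handle popped up and turned, and do not disturb the fresh sleeves or the sanding block.

Things in the scene. Friction and masses are not known exactly. Their poses are not given: they have to be found in the camera images.
- sander: Bench spindle sander, bolted down: blue housing with a flat aluminium table 224 x 194 mm, 97 mm high, red switch on the front, black dust port at the back. Origin under its centre on the worktop, z up. Its orientation does not tell that of the T-handle.
- spindle: Upright spindle with an expanding black rubber drum in the middle of the sander's table; fixed, stopped somewhere in its 16 mm up-and-down stroke. Origin on the axis under the flange, 0 to 16 mm above the table; z up. Steel flange (51 mm across, 7 mm high), drum (41 mm across) above it, then a slotted steel cap, 41 mm across, top 86 mm above the origin. The slot of the T-handle runs along x.
- handle_grip (a point): Centre of the T-handle's dark steel bar, 37 mm long (x here), 11 mm wide (y), 10 mm high (5 mm above and below this point). At the start it lies flush in the cap's slot and can be neither gripped nor turned. Popped up it stands 16 mm higher, 6 mm of air under it, and turns about the spindle's axis. It passes through the sleeve's bore at any angle.
- button_top (a point): Centre of the top face of the red round button (9 mm across) in the middle of the T-handle; it stands 5 mm proud of the bar. Pressed about 3 mm straight down (2 to 4 N) it draws a catch aside and frees the handle, which a spring of about 7 N then lifts as the finger moves away upward.
- handle_lift (a joint): How far the T-handle has popped up, m: 0 flush in the slot and caught, 0.016 fully up. Once up it stays up.
- t_handle (a joint): How far the popped-up T-handle has been turned, rad: 0 in line with the slot (drum tight), growing anticlockwise seen from above to a stop at 2.4 (drum slack), more than one grip of a wrist. It turns at up to 0.2 N m and stays where it is left.
- worn_sleeve: Worn sanding sleeve: stiff spiral-wound tube, dark brown with a paler band, 52 mm outside, 45 mm bore, 75 mm long, 50 to 100 g. Origin on its axis at its lower end, z up. It sits on the flange, its top 4 mm below the cap's. The tight drum holds it with 30 to 45 N; the slack one still drags with up to 15 N at first, so grip firmly. 107 mm above the spindle's origin it clears handle and button.
- tray_empty: The empty one of two plywood trays, 92 x 132 mm outside, walls 5 mm thick and 24 mm high, floor 5 mm thick; fixed. Origin under its centre on the worktop; x along its short side, y along its long side, z up. The worn sleeve belongs in it.
- tray_fresh: The other tray, of the same make, in which two fresh sleeves stand; fixed. Origin and axes as for the empty tray. The two trays may lie either way round.
- fresh_1: A fresh sanding sleeve, orange-red, same size as the worn one, standing upright in the tray of fresh sleeves; leave it. Origin on its axis at its lower end.
- fresh_2: A fresh sanding sleeve, orange-red, same size as the worn one, standing upright in the tray of fresh sleeves; leave it. Origin on its axis at its lower end.
- sanding_block: Cork sanding block, 61 x 117 x 35 mm, on the worktop left of the trays; leave it. Origin under its centre.

How it is judged:
By the outcome, as a careful person would: the job done as asked, in the order asked, and still so for the second after the job is handed in, with the robot touching nothing.
It also fails if it takes over 72 s, if anything falls off the work surface, if the arm or the gripper's body presses on something with over 40 N, if the wrist force passes 120 N, or if a joint passes its speed limit or range.

## Robot

A 6-joint arm with a two-finger parallel gripper is mounted at the origin on a cart in front of the work surface, level with it; the furniture and walls round the work are solid. World frame = base frame: x ahead of the robot, y to its left, z up, the work surface at z = 0. Lengths are in mm, angles in rad, forces in N, time in s.
With the tool pointing down it reaches from about 350 to 975 mm from the base axis. Payload 7.1 kg.
Tool frame: the origin (TCP) lies midway between the tips of the shut fingers; the grasp point (between the pads) lies 19 mm behind it (ctrl.tcp_to_grasp is the distance from the TCP to the grasp point, in mm); z points along the fingers, y is the line along which they close (so a half turn about z gives the same grasp; the last joint's range is limited). The gripper opens to 88 mm and grips with 3 to 60 N. Pads are 20 mm wide; open, the fingers measure 115 mm over their backs; the gripper's body (75 mm by 178 mm) begins 61 mm behind the grasp point.
Start: joints at [-1.143, 0.423, 1.63, -0, 1.089, -0.019], TCP at [270.066, -563.622, 222.675] pointing down, gripper open.
Joint ranges: [-3, 3], [-0.9, 2.11], [0.09, 2.58], [-1.31, 4.45], [0.11, 2.69], [-2.54, 2.54]. Speed limits (rad/s): [2.39, 2.39, 3.01, 3.14, 3.14, 3.14].

## Interface

Orientations are given as a rotation vector (axis times angle).
In Python, from workcell import get_obs, cams, ticket, boxes_of, ctrl gives the robot as it stands.
- The arm moves only by the shell command python3 -m creep 'ROWS' [OPENING]. ROWS is JSON, one flat list of numbers, 4 for each row, row after row: the shift along the world's x, y, z in m, then the turn about the world's z in rad. In form: [tx, ty, tz, spin, tx, ty, tz, spin, ...]. A call has 1 to 10 rows; each row is the pose to reach, as a shift and turn from the pose commanded when the call began; what a row does not reach only later rows make up. A row lasts 1/12 s, in which the tool goes at most 41.7 mm and 7.16 degrees, less where a joint would pass 70% of its speed; a pose out of reach is approached as far as the arm can. A call with a gripper value outside its range is refused whole. OPENING is the opening, from 0 (shut) to 1 (fully open), set as the call begins (- or left out, the last holds). The fingers move at their own pace and stop on an object; the grip force is fixed at half the most. Time passes only in rows, so rows that repeat a pose let the fingers close. It gives the time, the measured TCP pose, the force, the opening and the grip force at its end, in the units of the state.
- get_obs(): the state, without advancing time (a new reading comes with each control period).
- cams.get_image(name): name is "scene" or "side" or "wrist"; returns (picture, depth): 384x512x3 uint8, red, green, blue; 384x512 float32, mm along the optical axis (not along the pixel's ray), 0 where there is no reading.
- cams.get_calibration(name): a dict with "mtx" (3x3 intrinsics, pixels), "R" (3x3) and "t" (3): a world point X has camera coordinates R X + t; the wrist camera has in their place "mount" (4x4, takes a point from camera to tool coordinates, whose origin is the TCP and whose axes are the flange's). Camera axes: x right, y down, z forward; pixel columns grow to the right and rows downward; lengths in mm; the calibration is good to about 2 mm. A picture is of the moment at which its call begins: read the wrist's pose just before it. get_calibration takes no time and is no camera call.
- ticket.close_job(): hands the job in; it is judged then, once.
Trained networks look in the newest picture that a camera, given by its name, has taken for a name from the list of things; names that differ only in an ending like _2 or _b are one class to them, and where a whole thing is asked for, a point or a joint stands for the part that bears it (a point fixed in the world has none). Each returns a list of dicts, best first, with "score" (0 to 1); they miss things now and then, are a little off and sometimes report something else, mostly with a low value. They report only what shows in the picture. A call takes as long as a camera call.
- boxes_of(camera, target): "centre" ([column, row] in pixels, amid what is visible of it).
The state is a dict: "t": time; "qpos": joint angles; "qvel": joint speeds; "joint_torque": joint torques, N m; "ee_pos": TCP position; "orientation": TCP orientation; "ft_force": force on the tool from outside, world axes, zero at the start; "moment": the same for the moment, N m; "width": finger opening in mm; "grasp_force": force on a finger pad.
Only numpy, scipy, OpenCV 4.12 (cv2) and the standard library are available. Lean on these libraries where they do the work, as an engineer would, in place of code of your own. Each camera call takes 0.05 s, during which the arm holds its last target. There are 200 camera calls.

## Working session

There is one attempt and no reset: what is moved stays moved. The work goes in short steps, Python scripts to look and compute and a shell command to move; the robot and the scene stay as the last step left them, time stands still between calls to the robot, and variables do not carry over. Pictures are saved under pics/ and viewed, at most 10 in all, crops included, and the job is handed in when it is done.

```bash
ls; mkdir -p pics
cat > h.py <<'E'
import numpy as np, cv2
from workcell import get_obs, cams, ticket, boxes_of, ctrl
from scipy.spatial.transform import Rotation as Rn
def pose(name):
    c=cams.get_calibration(name); K=np.array(c["mtx"])
    if "R" in c:
        R=np.array(c["R"]);t=np.array(c["t"]); return K,R.T,-R.T@t
    o=get_obs(); T=np.eye(4);T[:3,:3]=Rn.from_rotvec(o["orientation"]).as_matrix();T[:3,3]=o["ee_pos"]
    M=T@np.array(c["mount"]); return K,M[:3,:3],M[:3,3]
def cloud(name):
    K,R,p=pose(name); im,d=cams.get_image(name)
    v,u=np.mgrid[:384,:512]
    P=np.stack([(u-K[0,2])/K[0,0]*d,(v-K[1,2])/K[1,1]*d,d],-1)@R.T+p
    P[d<=0]=np.nan
    return im,d,P
E
python3 - <<'E'
from h import *
ims=[]
for n in ["scene","side"]:
    im,d,P=cloud(n); ims.append(im); np.savez(n,im=im,P=P)
    print(n,pose(n)[2])
    for k in ["sander","spindle","handle_grip","button_top","worn_sleeve","tray_empty","tray_fresh","fresh_1","sanding_block"]:
        for b in boxes_of(n,k)[:2]:
            c,r=map(int,b["centre"]); print(k,round(b["score"],2),c,r,np.round(P[r,c]))
cv2.imwrite("pics/a.png",cv2.cvtColor(cv2.resize(np.vstack(ims),(448,600*0+672))[:, :],cv2.COLOR_RGB2BGR)) if 0 else cv2.imwrite("pics/a.png",cv2.cvtColor(cv2.resize(np.hstack(ims),(800,300)),cv2.COLOR_RGB2BGR))
o=get_obs();print(o["t"],o["ee_pos"],o["orientation"],o["width"],ctrl.tcp_to_grasp)
E
```

```text
pics
scene [217.40117332 722.12616767 781.23348194]
sander 0.92 275 149 [550. 103.  99.]
spindle 0.77 282 109 [567.  54. 184.]
handle_grip 0.52 281 113 [561.  67. 183.]
handle_grip 0.5 275 264 [404. 329.   5.]
worn_sleeve 0.92 280 130 [549.  87. 150.]
tray_empty 0.87 204 239 [575. 366.   5.]
tray_fresh 0.73 276 265 [401. 330.   6.]
tray_fresh 0.6 143 269 [622. 510.  33.]
fresh_1 0.93 262 256 [438. 329.   8.]
fresh_1 0.75 285 236 [419. 262.  21.]
sanding_block 0.98 145 269 [617. 509.  36.]
side [ 536.96565805 -424.36435697  644.06518493]
sander 0.86 272 288 [558.  20.  96.]
spindle 0.63 268 238 [549.  66. 183.]
worn_sleeve 0.69 272 259 [557.  39. 155.]
worn_sleeve 0.17 272 239 [557.  61. 185.]
tray_empty 0.82 272 211 [566. 365.   6.]
tray_fresh 0.69 220 230 [428. 265.  21.]
fresh_1 0.89 213 219 [413. 261.  62.]
fresh_1 0.63 224 197 [436. 329.  81.]
sanding_block 0.76 289 181 [619. 475.  36.]
sanding_block 0.18 270 209 [561. 376.   5.]
1.0 [ 270.07938441 -563.61540228  222.67513098] [-3.06350747e+00 -6.96002323e-01 -3.89424555e-05] 87.94008126747563 18.700000000000003
```

View pics/a.png

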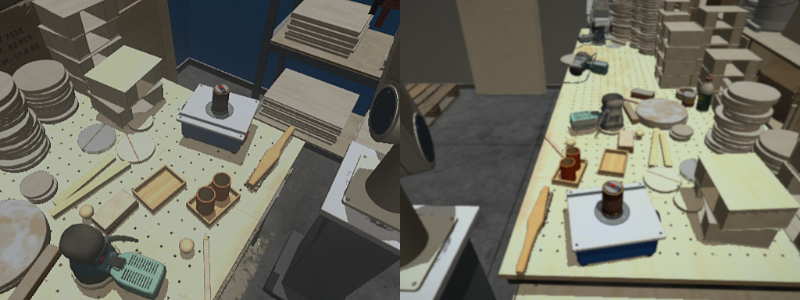

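The scene view (left half) shows the sander with the sleeve at about (220,98), the empty tray at (160,186) and the fresh tray at (215,203). The side view (right half) agrees. I'll approach for a wrist look.

```bash
python3 -c "
from workcell import cams;print(cams.get_calibration('wrist'))"
python3 -m creep '[0.01,0.03,0.03,0,0.03,0.06,0.05,0,0.05,0.09,0.08,0,0.07,0.12,0.1,0,0.09,0.16,0.12,0,0.1,0.195,0.13,0,0.12,0.23,0.14,0,0.135,0.265,0.15,0,0.15,0.3,0.15,0,0.165,0.335,0.15,0]' 1
python3 -m creep '[0.02,0.035,0,0,0.035,0.07,0,0,0.05,0.105,0,0,0.065,0.14,0,0,0.08,0.175,0,0,0.095,0.21,0,0,0.1,0.245,0,0,0.11,0.28,0,0,0.115,0.29,0,0,0.115,0.29,0,0]'
cat > w.py <<'E'
from h import *
import sys
im,d,P=cloud("wrist"); np.savez("wrist",im=im,P=P)
o=get_obs();print(o["t"],o["ee_pos"],o["orientation"],o["qpos"])
for k in ["spindle","handle_grip","button_top","worn_sleeve"]:
    for b in boxes_of("wrist",k)[:2]:
        c,r=map(int,b["centre"]); print(k,round(b["score"],2),c,r,np.round(P[r,c]))
cv2.imwrite(sys.argv[1],cv2.cvtColor(im,cv2.COLOR_RGB2BGR))
E
python3 w.py pics/b.png
```

```text
{'mtx': array([[324.815656  ,   0.        , 250.24135827],
       [  0.        , 324.815656  , 193.03232068],
       [  0.        ,   0.        ,   1.        ]]), 'mount': array([[-2.40676231e-04, -9.68394835e-01, -2.49422105e-01,
         6.68930668e+01],
       [ 9.99999135e-01, -5.55641092e-04,  1.19237203e-03,
         1.66744863e+00],
       [-1.29327608e-03, -2.49421602e-01,  9.68394130e-01,
        -1.62856234e+02],
       [ 0.00000000e+00,  0.00000000e+00,  0.00000000e+00,
         1.00000000e+00]])}
t: 1.83
ee_pos: [435.8, -227.0, 374.0]
orientation: [3.062, 0.695, 0.003]
ft_force: [1.4, -0.8, 0.1]
width: 87.9
grasp_force: 0.0
t: 2.67
ee_pos: [550.7, 63.6, 372.5]
orientation: [-3.062, -0.701, -0.0]
ft_force: [0.1, 0.4, -0.9]
width: 87.4
grasp_force: 0.0
2.7167 [550.15390081  62.06331301 372.41842147] [ 3.06231688e+00  6.99777401e-01 -8.77348213e-04] [ 9.10698859e-02  1.76171806e-01  1.62180182e+00 -4.21256166e-04
  1.34412751e+00  1.21265083e+00]
spindle 0.78 252 168 [558.  63. 190.]
spindle 0.26 81 174 [397. 297.   8.]
handle_grip 0.74 255 167 [560.  60. 190.]
button_top 0.51 255 168 [559.  60. 190.]
```

View pics/b.png

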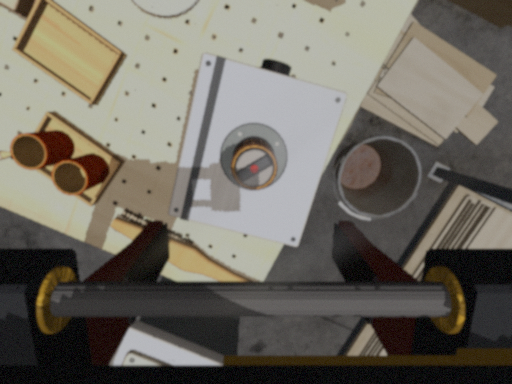

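The wrist view shows the cap and red button at about (254,167), with the dark bar running lower-left to upper-right. The empty tray is at (68,50). I'll make a rectified top view of the cap plane.

```bash
cat > top.py <<'E'
from h import *
import sys
def top(zp,cx,cy,half,name,px=400):
    K,R,p=pose("wrist"); im=np.load("wrist.npz")["im"]
    s=np.linspace(half,-half,px); X,Y=np.meshgrid(s,s,indexing='ij') # rows: +x up ; cols: +y left
    W=np.stack([X+cx,Y+cy,np.full_like(X,zp)],-1)
    C=(W-p)@R; u=C[...,0]/C[...,2]*K[0,0]+K[0,2]; v=C[...,1]/C[...,2]*K[1,1]+K[1,2]
    o=cv2.remap(im,u.astype(np.float32),v.astype(np.float32),cv2.INTER_CUBIC)
    cv2.imwrite(name,cv2.cvtColor(o,cv2.COLOR_RGB2BGR)); return o
E
python3 - <<'E'
from top import *
w=np.load("wrist.npz");P=w["P"].reshape(-1,3);im=w["im"].reshape(-1,3).astype(int)
near=np.hypot(P[:,0]-557,P[:,1]-63)<45
z=P[near,2]; print(np.histogram(z,bins=np.arange(90,200,4)))
m=near&(P[:,2]>176); q=P[m]; (c,r)=cv2.minEnclosingCircle(q[:,:2].astype(np.float32)); print("cap",c,r,np.median(q[:,2]))
red=near&(im[:,0]>1.8*im[:,1])&(im[:,0]>1.8*im[:,2])&(im[:,0]>110)&(np.hypot(P[:,0]-559,P[:,1]-61)<12); print("red",red.sum(),P[red].mean(0), np.percentile(P[red,2],[5,50,95]))
# tray empty from scene + side
for n in ["scene","side"]:
    s=np.load(n+".npz")["P"].reshape(-1,3)
    a=s[(np.hypot(s[:,0]-571,s[:,1]-366)<90)&(s[:,2]>14)&(s[:,2]<32)]
    print(n,len(a),cv2.minAreaRect(a[:,:2].astype(np.float32)))
a=P[(np.hypot(P[:,0]-571,P[:,1]-366)<90)&(P[:,2]>14)&(P[:,2]<32)]
print("w",len(a),cv2.minAreaRect(a[:,:2].astype(np.float32)))
top(184,557,63,35,"pics/c.png")
E
```

```text
(array([   0,  408, 1232,    2,    3,   11,    5,    6,    6,   18,   11,
         10,   15,    9,    8,   22,   15,   12,   58,   34,   66,   83,
        485,  892,   87,   21,    0]), array([ 90,  94,  98, 102, 106, 110, 114, 118, 122, 126, 130, 134, 138,
       142, 146, 150, 154, 158, 162, 166, 170, 174, 178, 182, 186, 190,
       194, 198]))
cap (557.0059814453125, 63.00018310546875) 44.99843215942383 471.1562864580688
red 28 [558.84612646  61.500295   189.49202786] [185.95153251 189.7258479  190.90578216]
scene 624 ((572.1884765625, 379.6162109375), (152.04933166503906, 94.23483276367188), 79.98910522460938)
side 392 ((569.8177490234375, 379.1372375488281), (149.67984008789062, 92.29230499267578), 79.95711517333984)
w 1752 ((571.162353515625, 378.0311584472656), (153.1014862060547, 92.62162017822266), 79.579833984375)
```

View pics/c.png

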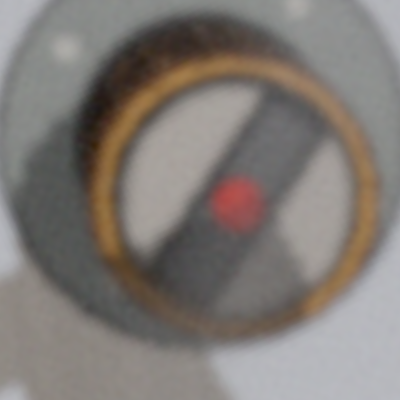

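The rectified view shows the bar running from (165,290) to (300,110) with the button at (238,205), but the arm was still settling when the picture was taken. I'll retake it now that it is still.

```bash
python3 w.py pics/b2.png
python3 - <<'E'
from top import *
w=np.load("wrist.npz");P=w["P"].reshape(-1,3);im=w["im"].reshape(-1,3).astype(int)
near=np.hypot(P[:,0]-557,P[:,1]-61)<30
red=near&(im[:,0]>1.8*im[:,1])&(im[:,0]>1.8*im[:,2])&(im[:,0]>110)&(np.hypot(P[:,0]-557,P[:,1]-61)<12); print("red",red.sum(),P[red].mean(0))
m=near&(P[:,2]>180)&(P[:,2]<188); c=P[m]; print("cap", c.mean(0), np.median(c[:,2]),cv2.minEnclosingCircle(c[:,:2].astype(np.float32)))
# bar: dark grey in rectified image
print(pose("wrist")[2], get_obs()["ee_pos"])
for zz in (184,):
  o=top(zz,557,61,35,"pics/c2.png").astype(int)
  rr,cc=np.mgrid[:400,:400]
  hsv=cv2.cvtColor(o.astype(np.uint8),cv2.COLOR_RGB2HSV)
  rm=(o[...,0]>1.8*o[...,1])&(o[...,0]>120)
  r0,c0=rr[rm].mean(),cc[rm].mean(); print("button px",r0,c0)
  g=hsv[...,2]; dm=(np.hypot(rr-r0,cc-c0)<95)&(g<115)
  q=np.c_[200-rr[dm],200-cc[dm]]*.175
  k=cv2.connectedComponentsWithStats((dm&~rm).astype(np.uint8))
  R=cv2.minAreaRect(q.astype(np.float32)); ev,V=np.linalg.eigh(np.cov(q.T)); print(R,V[:,1],np.degrees(np.arctan2(V[1,1],V[0,1])),ev, q.mean(0))
E
```

```text
2.9667 [549.83034861  59.96876125 372.78651421] [3.06399949e+00 6.93050192e-01 3.51378713e-05] [ 8.72248893e-02  1.74698317e-01  1.62278449e+00 -1.89984374e-04
  1.34406209e+00  1.21316772e+00]
spindle 0.89 251 166 [558.  61. 191.]
handle_grip 0.67 250 168 [556.  61. 190.]
button_top 0.17 240 148 [570.  79. 181.]
worn_sleeve 0.91 251 145 [578.  70. 181.]
worn_sleeve 0.54 250 166 [558.  62. 190.]
red 45 [558.18405377  60.78812461 189.62827308]
cap [557.97759895  60.1500199  183.62501949] 184.29612698624797 ((557.4852905273438, 59.941734313964844), 25.923171997070312)
[611.04625669  87.94530428 535.71344773] [550.00581809  60.61643563 372.84208861]
button px 196.5831497797357 198.8100220264317
((-1.9180212020874023, -3.535860061645508), (22.810300827026367, 33.20469665527344), 56.0104866027832) [-0.85795773  0.51372029] 149.08804457681384 [ 18.24184838 103.28034031] [-0.12205722  0.46494638]
```

View pics/c2.png

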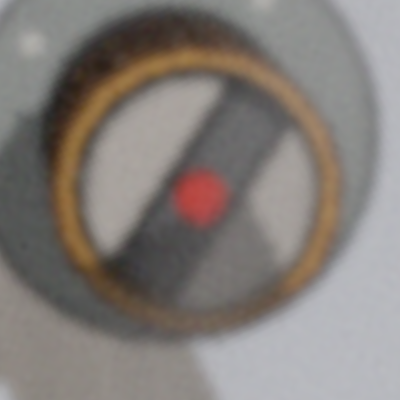

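The settled view puts the spindle axis at about (558, 61) mm, with the cap top at z=184 and the button top at about 189.5. The bar lies about -32° from world x. I'll shut the fingers, align with the bar and go above the button.

```bash
python3 -m creep '[0.002,0,-0.01,-0.11,0.004,0,-0.03,-0.23,0.006,0,-0.06,-0.35,0.008,0,-0.09,-0.47,0.008,0,-0.11,-0.59,0.008,0,-0.13,-0.71,0.008,0,-0.145,-0.83,0.008,0,-0.155,-0.95,0.008,0,-0.16,-1.0,0.008,0,-0.16,-1.0]' 0
python3 -m creep '[0,0,-0.006,0,0,0,-0.012,0,0,0,-0.015,0,0,0,-0.017,0,0,0,-0.019,0,0,0,-0.019,0,0,0,-0.019,0]'
python3 -c "
from h import *;o=get_obs();print(o['ee_pos'],o['ft_force'],o['width'],o['qpos'])"
```

```text
t: 4.0
ee_pos: [557.2, 61.0, 211.3]
orientation: [3.02, -0.861, -0.004]
ft_force: [-0.0, -0.5, -0.5]
width: 24.4
grasp_force: 0.0
t: 4.58
ee_pos: [558.1, 61.4, 193.8]
orientation: [-3.022, 0.858, -0.0]
ft_force: [-0.1, -0.5, -0.3]
width: 0.4
grasp_force: 0.0
[558.13610699  61.40552621 193.76083753] [-0.08463327 -0.54394691 -0.26101273] 0.3864236109460424 [8.83738725e-02 3.66816832e-01 1.79524995e+00 2.11046436e-05
 9.79384374e-01 2.21215218e+00]
```

```bash
python3 -m creep '[0,0,-0.002,0,0,0,-0.004,0,0,0,-0.005,0,0,0,-0.006,0,0,0,-0.007,0,0,0,-0.0075,0,0,0,-0.0075,0,0,0,-0.0075,0]'
```

```text
t: 5.25
ee_pos: [558.4, 61.5, 186.6]
orientation: [-3.022, 0.858, -0.001]
ft_force: [-0.6, 0.6, 5.8]
width: 0.5
grasp_force: 2.7
```

```bash
python3 -m creep '[0,0,0.003,0,0,0,0.006,0,0,0,0.009,0,0,0,0.012,0,0,0,0.016,0,0,0,0.02,0,0,0,0.03,0,0,0,0.045,0,0,0,0.06,0,0,0,0.06,0]' 0.45
python3 -m creep '[0,0,0.02,0,0,0,0.02,0]'
python3 - <<'E'
from h import *
im,d,P=cloud("wrist"); np.savez("wrist",im=im,P=P); print(get_obs()["ee_pos"])
from top import *
f=P.reshape(-1,3);i=im.reshape(-1,3).astype(int)
red=(np.hypot(f[:,0]-558,f[:,1]-61)<14)&(i[:,0]>1.8*i[:,1])&(i[:,0]>110)&(f[:,2]>183)
print("red",red.sum(),f[red].mean(0))
cv2.imwrite("pics/d.png",cv2.cvtColor(im,cv2.COLOR_RGB2BGR))
E
```

```text
t: 6.08
ee_pos: [559.9, 61.6, 249.5]
orientation: [-3.02, 0.857, -0.008]
ft_force: [0.3, 0.1, 1.0]
width: 39.7
grasp_force: 0.0
t: 6.25
ee_pos: [559.5, 61.5, 268.8]
orientation: [-3.021, 0.857, -0.007]
ft_force: [0.3, -0.5, 0.3]
width: 39.2
grasp_force: 0.0
[559.04457756  61.50167308 267.36189113]
red 127 [557.99488973  60.3852028  205.2166201 ]
```

View pics/d.png

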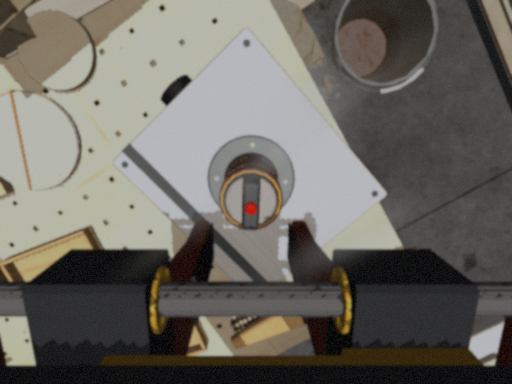

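The picture shows the handle up (button at z≈205) at (250,208), in line with the tool. I'll descend, grip the bar and turn it.

```bash
python3 -m creep '[0,0,-0.025,0,0,0,-0.045,0,0,0,-0.06,0,0,-0.0005,-0.07,0,0,-0.0005,-0.076,0,0,-0.0005,-0.0785,0,0,-0.0005,-0.0785,0]'
python3 -m creep '[0,0,0,0,0,0,0,0,0,0,0,0,0,0,0,0,0,0,0,0,0,0,0,0]' 0
```

```text
t: 6.88
ee_pos: [558.0, 60.8, 187.2]
orientation: [3.022, -0.858, -0.001]
ft_force: [-0.0, -0.5, 0.5]
width: 39.7
grasp_force: 0.0
t: 7.38
ee_pos: [558.7, 61.4, 188.2]
orientation: [-3.021, 0.858, -0.002]
ft_force: [1.3, 3.1, 1.3]
width: 11.0
grasp_force: 29.9
```

```bash
python3 -m creep '[0,0,0,0.1,0,0,0,0.2,0,0,0,0.3,0,0,0,0.4,0,0,0,0.5,0,0,0,0.6,0,0,0,0.7,0,0,0,0.8,0,0,0,0.8,0,0,0,0.8]'
python3 -c "
from h import *;o=get_obs();print(o['ft_force'],o['moment'],o['qpos'][5])"
```

```text
t: 8.22
ee_pos: [559.0, 62.0, 188.3]
orientation: [-3.116, -0.387, -0.004]
ft_force: [1.8, 6.3, 1.2]
width: 10.5
grasp_force: 30.0
[1.78244688 6.31202292 1.15787121] [ 1.19532987 -0.36628057  0.10456606] 1.410859061248244
```

```bash
python3 -m creep '[0.0005,0.001,0,0.1,0.0005,0.001,0,0.2,0.0005,0.001,0,0.3,0.0005,0.001,0,0.4,0.0005,0.001,0,0.5,0.0005,0.001,0,0.6,0.0005,0.001,0,0.7,0.0005,0.001,0,0.8,0.0005,0.001,0,0.9,0.0005,0.001,0,1.0]'
python3 -m creep '[0,0,0,0.1,0,0,0,0.2,0,0,0,0.3,0,0,0,0.4,0,0,0,0.5,0,0,0,0.6,0,0,0,0.65,0,0,0,0.65,0,0,0,0.65]'
python3 -c "
from h import *;o=get_obs();print(o['ft_force'],o['moment'],o['qpos'][5])"
```

```text
t: 9.05
ee_pos: [558.6, 63.0, 188.1]
orientation: [-2.546, -1.839, -0.002]
ft_force: [-1.1, 5.1, 2.9]
width: 10.7
grasp_force: 29.9
t: 9.8
ee_pos: [558.0, 63.1, 187.9]
orientation: [-1.832, -2.549, -0.002]
ft_force: [-2.5, 6.0, 1.8]
width: 11.3
grasp_force: 30.8
[-2.46521195  6.0188457   1.80562999] [ 1.33205215  0.26231415 -0.55871068] -0.23609160204578206
```

The moment peaked at 0.56 N m, so the handle is at its stop with about 2.45 rad of wrist turn. I'll release and rise, then look.

```bash
python3 -m creep '[0,0,0,0,0,0,0,0,0,0,0,0,0,0,0,0]' 0.4
python3 -m creep '[0,-0.001,0.01,0,0,-0.001,0.025,0,0,-0.001,0.045,0,0,-0.001,0.065,0,0,-0.001,0.08,0,0,-0.001,0.08,0,0,-0.001,0.08,0,0,-0.001,0.08,0,0,-0.001,0.08,0]' 1
python3 - <<'E'
from h import *
im,d,P=cloud("wrist"); np.savez("wrist",im=im,P=P); o=get_obs();print(o["ee_pos"],o["orientation"])
from top import *
f=P.reshape(-1,3);i=im.reshape(-1,3).astype(int)
red=(np.hypot(f[:,0]-558,f[:,1]-61)<14)&(i[:,0]>1.8*i[:,1])&(i[:,0]>110)&(f[:,2]>183)
print("red",red.sum(),f[red].mean(0))
top(200,558,61,40,"pics/e1.png")
a=cv2.imread("pics/e1.png"); top(180,558,61,40,"pics/e1.png"); b=cv2.imread("pics/e1.png")
cv2.imwrite("pics/e.png",np.hstack([a,b]))
E
```

```text
t: 10.13
ee_pos: [558.6, 61.7, 187.6]
orientation: [1.831, 2.552, -0.0]
ft_force: [0.1, -0.1, -0.2]
width: 33.7
grasp_force: 0.0
t: 10.88
ee_pos: [557.8, 60.7, 266.5]
orientation: [-1.831, -2.551, 0.002]
ft_force: [-0.1, -0.4, -0.3]
width: 87.1
grasp_force: 0.0
[557.87695729  60.77101949 266.46765361] [-1.83057982e+00 -2.55115472e+00  2.23558729e-03]
red 128 [557.73654051  60.60469061 205.33422912]
```

View pics/e.png

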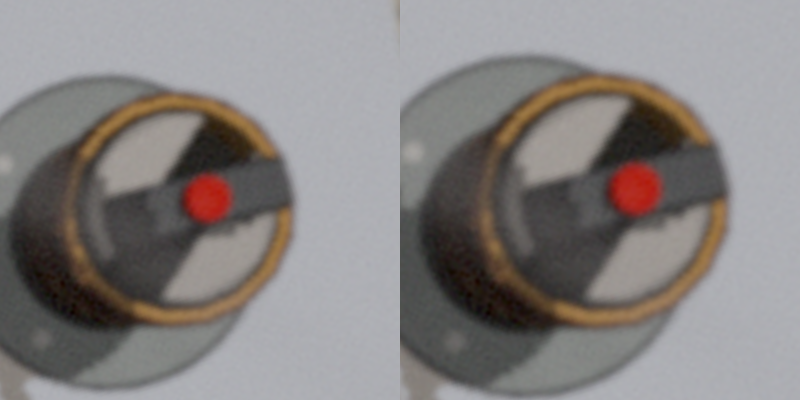

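The view shows the bar turned to about 103–105° with the sleeve ring centred under the tool. Given the clear end-stop moment, the handle is fully turned. I'll descend round the sleeve and grip it.

```bash
python3 -m creep '[0,0,-0.03,0,0,0,-0.06,0,0,0,-0.085,0,0,0,-0.105,0,0,0,-0.118,0,0,0,-0.126,0,0,0,-0.126,0]'
python3 -m creep '[0,0,0,0,0,0,0,0,0,0,0,0,0,0,0,0,0,0,0,0,0,0,0,0]' 0
```

```text
t: 11.52
ee_pos: [557.0, 60.7, 139.4]
orientation: [-1.83, -2.55, 0.004]
ft_force: [0.9, -0.3, -0.3]
width: 87.7
grasp_force: 0.0
t: 12.02
ee_pos: [558.7, 60.8, 142.2]
orientation: [1.831, 2.552, 0.001]
ft_force: [-0.1, -0.2, 3.9]
width: 52.3
grasp_force: 30.0
```

```bash
python3 -m creep '[0,0,0.001,0,0,0,0.003,0,0,0,0.005,0,0,0,0.008,0,0,0,0.011,0]'
python3 -m creep '[0,0,0.004,0,0,0,0.008,0,0,0,0.013,0,0,0,0.018,0,0,0,0.024,0,0,0,0.03,0]'
```

```text
t: 12.43
ee_pos: [558.2, 60.9, 152.2]
orientation: [-1.831, -2.552, 0.001]
ft_force: [3.4, -0.4, -13.2]
width: 52.1
grasp_force: 30.0
t: 12.93
ee_pos: [558.4, 60.9, 183.4]
orientation: [-1.831, -2.552, 0.0]
ft_force: [1.9, -0.1, -9.8]
width: 52.3
grasp_force: 30.0
```

```bash
python3 -m creep '[0,0,0.007,0,0,0,0.015,0,0,0,0.025,0,0,0,0.035,0,0,0,0.047,0,0,0,0.06,0,0,0,0.075,0,0,0,0.09,0,0,0,0.1,0,0,0,0.1,0]'
python3 - <<'E'
from h import *
o=get_obs();print(o["ee_pos"],o["ft_force"],o["width"])
im,d,P=cloud("side"); ims=[im]; im2,d2,P2=cloud("scene")
m=(np.hypot(P[...,0]-558,P[...,1]-61)<32)&(im[...,0]>0)
cv2.imwrite("pics/f.png",cv2.cvtColor(np.hstack([cv2.resize(im[150:330,190:350],(400,450)),cv2.resize(im2[20:200,200:360],(400,450))]),cv2.COLOR_RGB2BGR))
E
```

```text
t: 13.77
ee_pos: [560.1, 61.0, 286.2]
orientation: [1.829, 2.549, 0.006]
ft_force: [0.8, -0.2, -1.2]
width: 52.2
grasp_force: 30.0
[560.11295897  61.02191076 286.20044356] [ 0.75865539 -0.17269181 -1.20430605] 52.21737627931924
```

View pics/f.png

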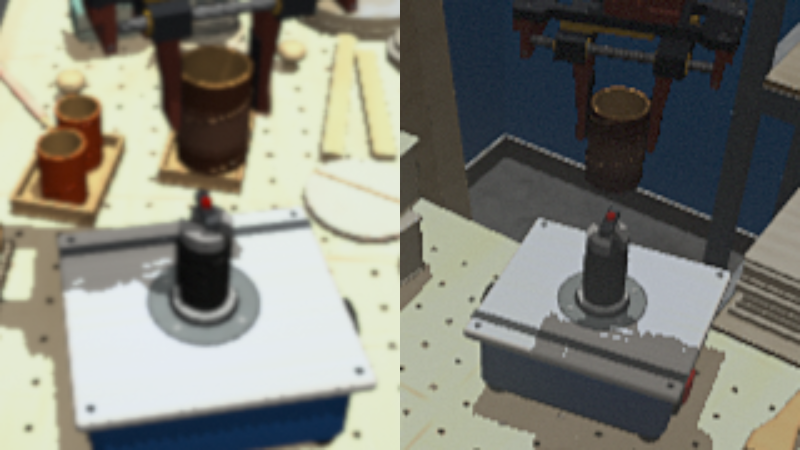

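The picture shows the sleeve clear of the popped-up handle and still upright in the grip. I'll carry it over the empty tray at (570, 367) mm and check its lower end there.

```bash
python3 -m creep '[0.001,0.01,0,0,0.002,0.04,0,0,0.004,0.08,0,0,0.005,0.12,0,0,0.006,0.16,0,0,0.008,0.2,0,0,0.009,0.24,0,0,0.01,0.275,0,0,0.01,0.295,0,0,0.01,0.306,0,0]'
python3 -m creep '[0,0,-0.03,0,0,0,-0.065,0,0,0,-0.1,0,0,0,-0.13,0,0,0,-0.15,0,0,0,-0.16,0,0,0,-0.165,0,0,0,-0.165,0,0,0,-0.165,0]'
python3 - <<'E'
from h import *
o=get_obs();print(o["ee_pos"],o["ft_force"],o["width"])
out=[]
for n,(r,c) in {"side":(140,200),"scene":(150,130)}.items():
    im,d,P=cloud(n); Q=P.reshape(-1,3)
    m=(np.hypot(Q[:,0]-570,Q[:,1]-367)<27)&(Q[:,2]>30)&(Q[:,2]<200)
    print(n,np.percentile(Q[m,2],[0,2,50]))
    out.append(cv2.resize(im[r:r+135,c:c+160],(400,337)))
cv2.imwrite("pics/g.png",cv2.cvtColor(np.hstack(out),cv2.COLOR_RGB2BGR))
E
```

```text
t: 14.7
ee_pos: [567.3, 370.2, 280.9]
orientation: [-1.827, -2.554, 0.003]
ft_force: [0.5, -0.1, -0.5]
width: 52.2
grasp_force: 30.0
t: 15.45
ee_pos: [569.3, 367.1, 118.7]
orientation: [1.832, 2.552, 0.002]
ft_force: [-0.6, -0.8, -1.6]
width: 52.1
grasp_force: 30.0
[569.26421825 367.14583185 118.71733759] [-0.56630911 -0.80637101 -1.55230394] 52.14853678884657
side [ 80.55949324  84.64847186 134.05127058]
scene [ 80.79825607  84.25115681 128.73394584]
```

View pics/g.png

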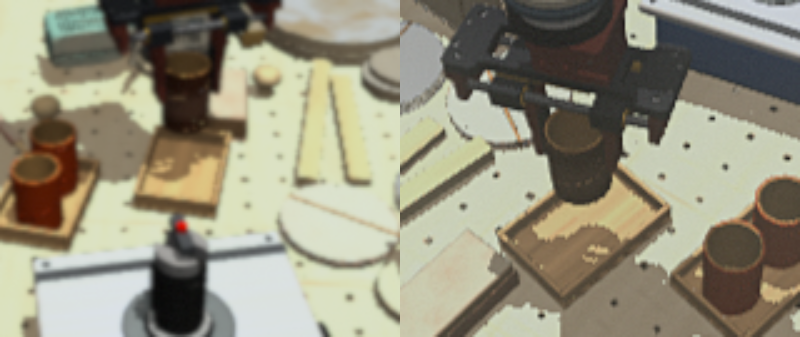

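The sleeve hangs over the tray with its lower end at z≈81 mm. I'll lower it to just above the floor, then creep down to contact.

```bash
python3 -m creep '[0,0,-0.02,0,0,0,-0.04,0,0,0,-0.055,0,0,0,-0.065,0,0,0,-0.07,0,0,0,-0.07,0,0,0,-0.07,0]'
python3 -m creep '[0,0,-0.001,0,0,0,-0.002,0,0,0,-0.003,0,0,0,-0.004,0,0,0,-0.004,0,0,0,-0.004,0]'
```

```text
t: 16.13
ee_pos: [568.9, 367.1, 48.1]
orientation: [1.831, 2.552, 0.001]
ft_force: [0.0, -1.1, -0.6]
width: 52.0
grasp_force: 30.0
t: 16.63
ee_pos: [568.5, 366.9, 43.7]
orientation: [-1.831, -2.552, 0.0]
ft_force: [-1.0, 0.1, -1.0]
width: 51.9
grasp_force: 30.0
```

```bash
python3 -m creep '[0,0,-0.001,0,0,0,-0.002,0,0,0,-0.002,0,0,0,-0.002,0]'
```

```text
t: 16.97
ee_pos: [568.7, 367.0, 42.4]
orientation: [1.831, 2.552, 0.0]
ft_force: [-1.3, 0.1, 4.5]
width: 52.2
grasp_force: 30.0
```

Contact force is 4.5 N, so the sleeve is standing on the floor. I'll release it and rise.

```bash
python3 -m creep '[0,0,0,0,0,0,0,0,0,0,0,0,0,0,0,0,0,0,0,0,0,0,0,0]' 1
python3 -m creep '[0,0,0.01,0,0,0,0.03,0,0,0,0.06,0,0,0,0.095,0,0,0,0.13,0,0,0,0.165,0,0,0,0.2,0,0,0,0.22,0,0,0,0.22,0,0,0,0.22,0]'
python3 - <<'E'
from h import *
im,d,P=cloud("wrist");np.savez("wrist",im=im,P=P);o=get_obs();print(o["t"],o["ee_pos"],o["ft_force"],o["width"])
Q=P.reshape(-1,3); m=(np.hypot(Q[:,0]-569,Q[:,1]-367)<40)&(Q[:,2]>74); print(np.median(Q[m],0))
a,_,_=cloud("scene"); b,_,_=cloud("side")
cv2.imwrite("pics/i.png",cv2.cvtColor(np.hstack([cv2.resize(a[70:310,100:340],(400,400)),cv2.resize(b[140:340,160:360],(400,400))]),cv2.COLOR_RGB2BGR))
E
```

```text
t: 17.47
ee_pos: [568.6, 366.9, 41.5]
orientation: [-1.831, -2.552, 0.0]
ft_force: [0.2, -0.2, 1.1]
width: 86.6
grasp_force: 0.0
t: 18.3
ee_pos: [569.1, 367.2, 263.8]
orientation: [1.831, 2.551, 0.005]
ft_force: [0.1, 0.5, -0.4]
width: 87.9
grasp_force: 0.0
18.35 [568.2495619  366.67916171 261.86660741] [ 0.30093394  0.08355526 -0.53879996] 87.81787948411068
[564.34210438 388.48705381 363.18111656]
```

View pics/i.png

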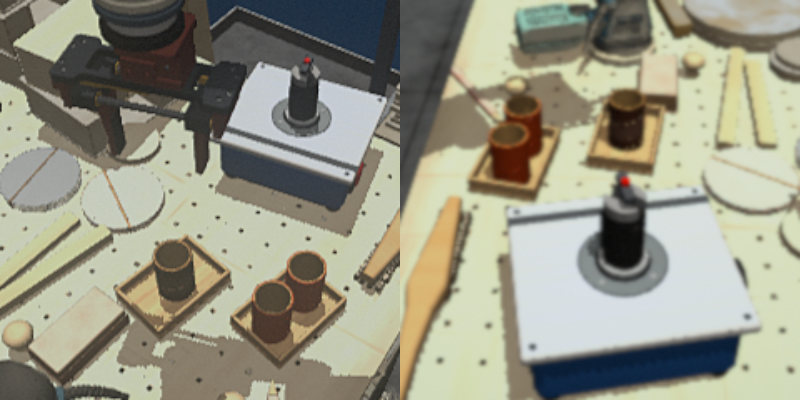

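The picture shows the worn sleeve standing upright in the middle of the empty tray. The handle is up, and the fresh sleeves and block are untouched.

```bash
python3 -c "
from workcell import ticket;print(ticket.close_job())"
```

```text
the job is handed in; nothing more can be done
None
```

I handed the job in at about 18 s: the worn sleeve stands upright in the empty tray, the handle is popped up and turned to its stop, and the fresh sleeves and sanding block were not touched.

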